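# Return four clarinet barrels to their job trays

### The arm

A 7-joint arm with a two-finger parallel gripper is mounted at the origin on the work surface. World frame = base frame: x ahead of the robot, y to its left, z up, the work surface at z = 0. Lengths are in m, angles in degrees, forces in N, time in s.
With the tool pointing down it reaches from about 0.425 to 0.875 m from the base axis. Payload 4.7 kg.
Tool frame: the origin (TCP) lies midway between the tips of the shut fingers; the grasp point (between the pads) lies 19 mm behind it (env.grip_point_offset is the distance from the TCP to the grasp point, in m); z points along the fingers, y is the line along which they close (so a half turn about z gives the same grasp; the last joint's range is limited). The gripper opens to 87 mm and grips with 3 to 60 N. Pads are 19 mm wide; open, the fingers measure 117 mm over their backs; the gripper's body (75 mm by 190 mm) begins 51 mm behind the grasp point.
Start: joints at [-69.322, 18.392, -4.016, 83.108, 1.295, 78.541, -3.26], TCP at [0.221, 0.611, 0.223] pointing down, gripper open.
Joint ranges: [-163.93, 163.93], [-17.29, 119.83], [-79.2, 71.16], [3.27, 140.29], [-89.18, 269.18], [5.43, 117.66], [-154.24, 154.24]. Speed limits (degrees/s): [147.25, 147.25, 180, 180, 180, 180, 180].

### API

Orientations are given as [roll, pitch, yaw] about the fixed x, y, z axes, in that order (R = Rz(yaw) Ry(pitch) Rx(roll)).
In Python, from cell import env gives the robot as it stands.
- The arm moves only by the shell command python3 -m jog 'ROWS' [FORCE]. ROWS is JSON, a list of rows, each a list of 7 numbers: the shift along the tool's x, y, z in m, then the turn, a rotation vector about the tool's x, y, z in rad, then the finger opening in m, from 0 to 0.087. A call has 1 to 12 rows; each row shifts and turns the commanded pose from where the row before left it, along the tool's axes as they then stand; what a row does not reach is not made up. A row lasts 1/12 s, in which the tool goes at most 41.7 mm and 7.16 degrees, less where a joint would pass 70% of its speed; a pose out of reach is approached as far as the arm can. A call is refused whole if a number of a shift passes 0.0417 or a number of a turn 0.125, either way. A call with a gripper value outside its range is refused whole. The fingers move at their own pace and stop on an object; FORCE is the grip in N (left out, the last holds). Time passes only in rows, so rows that do not move let the fingers close. It gives the time, the measured TCP pose, the force, the opening and the grip force at its end, in the units of the state.
- env.get_obs(): the state, without advancing time (a new reading comes with each control period).
- env.read_camera(name): name is "scene" or "top" or "wrist"; returns the picture (480x640x3 uint8, blue, green, red); there is no depth.
- env.get_calibration(name): a dict with "fov_y" (degrees; the focal length in pixels is half the picture's height over the tangent of half this angle, whatever the lens; pixels are square), "cx", "cy" (the principal point, pixels), "k1" (the pictures are not rectified: a ray, as slopes to the right and down, at radius r is drawn at 1 + k1 r^2 times it, then the intrinsics apply), "pose" (4x4, takes a point from camera to world coordinates). Camera axes: x right, y up, looking along -z (the intrinsics and any distortion apply to the point x, -y, -z); pixel columns grow to the right and rows downward; lengths in m; the calibration is good to about 2 mm. A picture is of the moment at which its call begins: read the wrist's pose just before it. get_calibration takes no time and is no camera call; for the wrist camera it gives the pose at the moment of the call.
- env.sign_off(): hands the job in; it is judged then, once.
The state is a dict: "time_s": time; "qpos": joint angles; "joint_velocities": joint speeds; "effort": joint torques, N m; "tool_pos": TCP position; "tool_rot": TCP orientation; "force": force on the tool from outside, world axes, zero at the start; "wrist_torque": the same for the moment, N m; "grip_width": finger opening in m; "grasp_force": force on a finger pad.
Only numpy, scipy, OpenCV 4.12 (cv2) and the standard library are available. Lean on these libraries where they do the work, as an engineer would, in place of code of your own. Each camera call takes 0.05 s, during which the arm holds its last target. There are 200 camera calls.

### The job

The rings on these four clarinet barrels have been refitted, so return each barrel to its own instrument's job tray: the one holding the bell of the same material and colour. Stand each barrel upright in the middle of the round green felt pad in that tray. Set them down rather than dropping them, knock none over, and leave the vial and the bridge key standing and lying where they are.

Things in the scene. Friction and masses are not known exactly. Their poses are not given: they have to be found in the camera images.
- barrel_black: Clarinet barrel, black hard rubber with silvery nickel rings; a pale wavy line on one side is a filled crack: an upright open-ended tube 65 mm tall, 31 mm across (33 mm at the 8 mm rings at each end), about 50 g, loose. Both ends alike. Origin: centre of its underside; z runs up along its axis.
- barrel_rosewood: Clarinet barrel, red-brown rosewood with golden brass rings: an upright open-ended tube 65 mm tall, 31 mm across (33 mm at the 8 mm rings at each end), about 50 g, loose. Both ends alike. Origin: centre of its underside; z runs up along its axis.
- barrel_blue: Clarinet barrel, bright blue plastic with silvery nickel rings: an upright open-ended tube 65 mm tall, 31 mm across (33 mm at the 8 mm rings at each end), about 50 g, loose. Both ends alike. Origin: centre of its underside; z runs up along its axis.
- barrel_white: Clarinet barrel, ivory-white plastic with silvery nickel rings: an upright open-ended tube 65 mm tall, 31 mm across (33 mm at the 8 mm rings at each end), about 50 g, loose. Both ends alike. Origin: centre of its underside; z runs up along its axis.
- tray_black: Fixed brown wooden job tray, x -50 to +140 mm, y -48 to +48, walls 22 high and 5 thick. Origin: on the bench under the centre of a round green felt pad (56 mm across, top 7 mm above bench) in an 85 mm compartment. x points to the fixed bell at x = +92: black hard rubber with silvery nickel rings, on its 76 mm flare, top 42 across and 110 above the bench. z up.
- tray_rosewood: Fixed brown wooden job tray, x -50 to +140 mm, y -48 to +48, walls 22 high and 5 thick. Origin: on the bench under the centre of a round green felt pad (56 mm across, top 7 mm above bench) in an 85 mm compartment. x points to the fixed bell at x = +92: red-brown rosewood with golden brass rings, on its 76 mm flare, top 42 across and 110 above the bench. z up.
- tray_blue: Fixed brown wooden job tray, x -50 to +140 mm, y -48 to +48, walls 22 high and 5 thick. Origin: on the bench under the centre of a round green felt pad (56 mm across, top 7 mm above bench) in an 85 mm compartment. x points to the fixed bell at x = +92: bright blue plastic with silvery nickel rings, on its 76 mm flare, top 42 across and 110 above the bench. z up.
- tray_white: Fixed brown wooden job tray, x -50 to +140 mm, y -48 to +48, walls 22 high and 5 thick. Origin: on the bench under the centre of a round green felt pad (56 mm across, top 7 mm above bench) in an 85 mm compartment. x points to the fixed bell at x = +92: ivory-white plastic with silvery nickel rings, on its 76 mm flare, top 42 across and 110 above the bench. z up.
- vial: Small cobalt-blue glass vial with a black cap, 30 mm across, 62 mm tall, standing loose on the bench. Origin: centre of its underside, z up. A bystander.
- bridge_key: Tarnished nickel bridge key lying flat and loose on the bench, about 54 by 59 mm, 8 mm high: a thin hinge tube along its x with a small pad cup and a lever. Origin: on the bench under the middle of the tube. A bystander.

How it is judged:
By the outcome, as a careful person would: the job done as asked, in the order asked, and still so for the second after the job is handed in, with the robot touching nothing.
It also fails if it takes over 109 s, if anything falls off the work surface, if the arm or the gripper's body presses on something with over 40 N, if the wrist force passes 120 N, or if a joint passes its speed limit or range.

## Working session

There is one attempt and no reset: what is moved stays moved. The work goes in short steps, Python scripts to look and compute and a shell command to move; the robot and the scene stay as the last step left them, time stands still between calls to the robot, and variables do not carry over. Pictures are saved under pics/ and viewed, at most 14 in all, crops included, and the job is handed in when it is done.

```bash
ls; mkdir -p pics; python3 - <<'E'
from cell import env
import cv2
for n in ("scene","top"):
    cv2.imwrite(f"pics/{n}0.png",env.read_camera(n)); c=env.get_calibration(n); print(n,c)
o=env.get_obs();print(o['time_s'],o['tool_pos'],o['tool_rot'],o['grip_width'],env.grip_point_offset)
E
```

```text
pics
scene {'fov_y': 48.09338151188503, 'cx': 319.46168895811036, 'cy': 232.08377997375007, 'k1': 0.047592085882989625, 'pose': array([[ 0.84377996, -0.36834729,  0.39032762,  0.88145023],
       [ 0.53665683,  0.5710813 , -0.62118081, -0.55658616],
       [ 0.00590146,  0.7336119 ,  0.67954305,  0.6491472 ],
       [ 0.        ,  0.        ,  0.        ,  1.        ]])}
top {'fov_y': 45.24033698069475, 'cx': 306.60018324544825, 'cy': 233.76086894021708, 'k1': 0.00030435330351255704, 'pose': array([[-0.01383958,  0.99512021, -0.09769462,  0.43369014],
       [-0.99936192, -0.01054843,  0.03412455,  0.02229682],
       [ 0.03292751,  0.09810456,  0.99463123,  0.98344916],
       [ 0.        ,  0.        ,  0.        ,  1.        ]])}
0.1 [0.22081794 0.61080901 0.2215775 ] [-1.79901938e+02  5.57471411e-03  1.60131271e+02] 0.08721302030120053 0.0187
```

View pics/scene0.png

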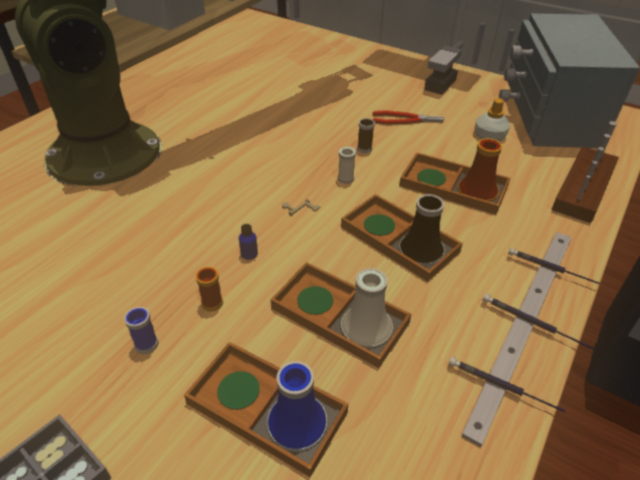

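View pics/top0.png

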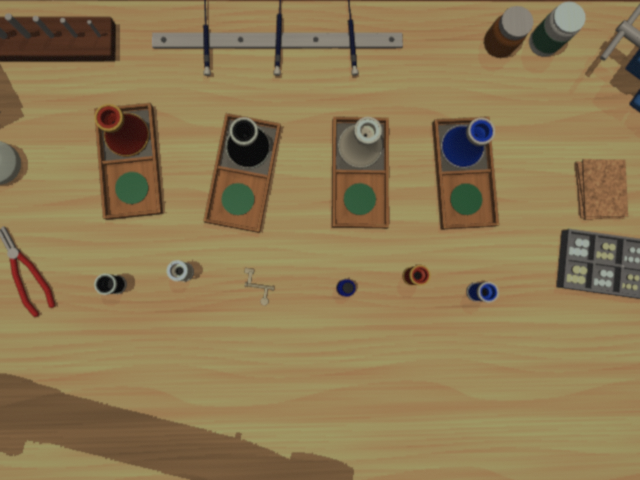

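The top view shows the barrels at about black (109,284), white (178,270), rosewood (418,275) and blue (484,292), with the vial at (346,288) and the key at (259,286). The pads are at rosewood (132,188), black (238,199), white (360,199) and blue (466,199). In the scene view the barrel mouths are near black (367,123), white (347,153), rosewood (207,274) and blue (138,316). I'll zoom in to refine these and segment the pads by colour.

```bash
cat > h.py <<'E'
import numpy as np, cv2
from cell import env
def ray(cal,u,v):
    f=240/np.tan(np.radians(cal['fov_y']/2)); d=np.array([(u-cal['cx'])/f,(v-cal['cy'])/f]); s=d.copy()
    for _ in range(20): s=d/(1+cal['k1']*(s@s))
    P=cal['pose']; w=P[:3,:3]@np.array([s[0],-s[1],-1]); return P[:3,3],w/np.linalg.norm(w)
def tri(rays):
    A=0;b=0
    for o,d in rays: M=np.eye(3)-np.outer(d,d); A=A+M; b=b+M@o
    x=np.linalg.solve(A,b); return x,[round(1e3*np.linalg.norm((np.eye(3)-np.outer(d,d))@(x-o)),1) for o,d in rays]
def plane(cal,u,v,z):
    o,d=ray(cal,u,v); return o+d*(z-o[2])/d[2]
def proj(cal,p):
    f=240/np.tan(np.radians(cal['fov_y']/2)); q=np.linalg.inv(cal['pose'])@np.append(p,1); s=np.array([q[0],-q[1]])/-q[2]
    s=s*(1+cal['k1']*(s@s)); return s*f+[cal['cx'],cal['cy']]
E
python3 - <<'E'
from h import *
im={n:cv2.imread(f"pics/{n}0.png") for n in("scene","top")}; cal={n:env.get_calibration(n) for n in im}
C={'top':[(109,284),(178,270),(418,275),(484,292)],'scene':[(366,130),(347,160),(207,283),(138,325)]}
cv2.imwrite("pics/crops.png",np.vstack([np.hstack([cv2.resize(im[n][y-25:y+25,x-25:x+25],(200,200),interpolation=cv2.INTER_CUBIC) for x,y in C[n]]) for n in C]))
pads={}
for n in im:
    h=cv2.cvtColor(im[n],cv2.COLOR_BGR2HSV); m=cv2.inRange(h,(45,90,40),(85,255,255))
    N,_,st,c=cv2.connectedComponentsWithStats(m)
    L=[c[i] for i in range(1,N) if st[i,4]>200]; pads[n]=L; print(n,[(p.round(1),int(s)) for p,s in zip(c[1:],st[1:,4]) if s>200])
T=[plane(cal['top'],*p,.007) for p in pads['top']]
for p,t in zip(pads['top'],T):
    q=min(pads['scene'],key=lambda q:np.linalg.norm(proj(cal['scene'],t)-q))
    print(p.round(),t.round(4),*tri([ray(cal['top'],*p),ray(cal['scene'],*q)]))
E
```

```text
scene [(array([431.7, 176.7]), 286), (array([379. , 224.4]), 429), (array([314.8, 299.8]), 690), (array([238.1, 389.8]), 1131)]
top [(array([131.3, 187.5]), 720), (array([237.5, 198.8]), 695), (array([359.3, 198.8]), 695), (array([465.9, 198.7]), 732)]
[131. 188.] [0.6118 0.2859 0.007 ] [0.61217111 0.28616158 0.00697153] [np.float64(0.4), np.float64(0.4)]
[237. 199.] [0.5908 0.106  0.007 ] [0.59082452 0.10606978 0.00613688] [np.float64(0.1), np.float64(0.1)]
[359. 199.] [ 0.5891 -0.1027  0.007 ] [ 0.5890878  -0.10291251  0.0063117 ] [np.float64(0.1), np.float64(0.1)]
[466. 199.] [ 0.5877 -0.2879  0.007 ] [ 0.58743548 -0.28809437  0.00698576] [np.float64(0.3), np.float64(0.3)]
```

View pics/crops.png

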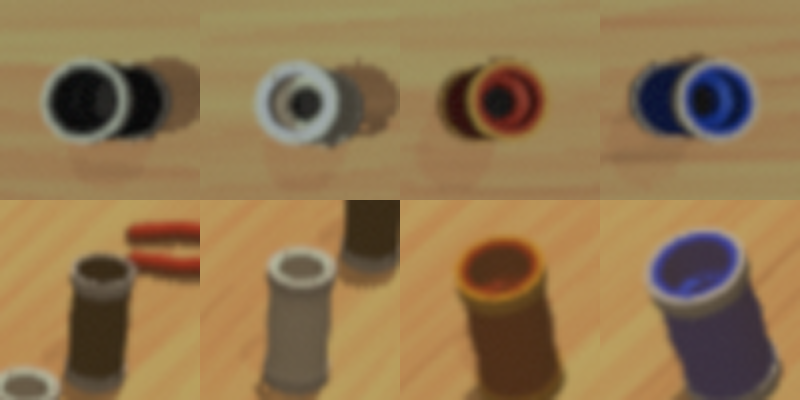

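Every mouth is clear in the crops. In crop pixels, the top-view centres are (85,101), (97,103), (107,100) and (116,101); the scene-view centres are (103,70), (102,68), (100,71) and (97,68). I'll triangulate from these.

```bash
python3 - <<'E'
from h import *
cal={n:env.get_calibration(n) for n in("top","scene")}
C={'top':[(109,284),(178,270),(418,275),(484,292)],'scene':[(366,130),(347,160),(207,283),(138,325)]}
K={'top':[(85,101),(97,103),(107,100),(116,101)],'scene':[(103,70),(102,68),(100,71),(97,68)]}
for i,nm in enumerate(['black','white','rose','blue']):
    U={n:np.array(C[n][i])-25+(np.array(K[n][i])-1.5)/4 for n in C}
    x,e=tri([ray(cal[n],*U[n]) for n in U]); print(nm,x.round(4),e,plane(cal['top'],*U['top'],.065).round(4))
for nm,uv,pad in [('rose',(109,118),(.612,.286)),('black',(244,131),(.5908,.106)),('white',(368.5,131),(.589,-.1028)),('blue',(481,132),(.5876,-.288))]:
    b=plane(cal['top'],*uv,.11)[:2]; d=b-pad; print(nm,b,np.linalg.norm(d),np.degrees(np.arctan2(d[1],d[0])))
E
```

```text
black [0.4484 0.3093 0.0646] [np.float64(0.3), np.float64(0.3)] [0.4481 0.309  0.065 ]
white [0.4682 0.1972 0.064 ] [np.float64(0.3), np.float64(0.3)] [0.4679 0.1968 0.065 ]
rose [ 0.456  -0.1897  0.0632] [np.float64(0.3), np.float64(0.3)] [ 0.4562 -0.1891  0.065 ]
blue [ 0.4273 -0.2986  0.0638] [np.float64(0.2), np.float64(0.2)] [ 0.4272 -0.2984  0.065 ]
rose [0.70153951 0.29382395] 0.08988068389586447 4.993812513418698
black [0.68015706 0.08696136] 0.09136276184517615 -12.027732042721684
white [ 0.67927511 -0.1063561 ] 0.09034512843693518 -2.2558206684146014
blue [ 0.67686001 -0.28341038] 0.08937793034821892 2.943476603701396
```

```bash
python3 -m jog '[[0,0,0,0,0,-0.1156,0.06],[0,0,0,0,0,-0.1156,0.06],[0,0,0,0,0,-0.1156,0.06],[-0.019,-0.025,0,0,0,0,0.06],[-0.019,-0.025,0,0,0,0,0.06],[-0.019,-0.025,0,0,0,0,0.06],[-0.019,-0.025,0,0,0,0,0.06],[-0.019,-0.025,0,0,0,0,0.06],[-0.019,-0.025,0,0,0,0,0.06],[-0.019,-0.025,0,0,0,0,0.06],[-0.019,-0.025,0,0,0,0,0.06],[-0.019,-0.025,0,0,0,0,0.06]]' 20; python3 -m jog '[[-0.019,-0.025,0,0,0,0,0.06],[-0.019,-0.025,0,0,0,0,0.06],[-0.019,-0.025,0.02,0,0,0,0.06],[0,0,0.02,0,0,0,0.06],[0,0,0.02,0,0,0,0.06],[0,0,0,0,0,0,0.06],[0,0,0,0,0,0,0.06],[0,0,0,0,0,0,0.06]]'
```

```text
time_s: 1.1
tool_pos: [0.3925, 0.3847, 0.2222]
tool_rot: [-180.0, -0.0, -180.0]
force: [1.0, 0.6, -0.3]
grip_width: 0.06
grasp_force: 0.0
time_s: 1.77
tool_pos: [0.4491, 0.312, 0.1635]
tool_rot: [180.0, 0.0, -179.9]
force: [-0.2, 0.2, -0.4]
grip_width: 0.0598
grasp_force: 0.0
```

```bash
python3 -m jog '[[0.001,-0.003,0.02,0,0,0,0.06],[0,0,0.025,0,0,0,0.06],[0,0,0.025,0,0,0,0.06],[0,0,0.025,0,0,0,0.06],[0,0,0.025,0,0,0,0.06],[0,0,0.0125,0,0,0,0.06],[0,0,0.01,0,0,0,0.06],[0,0,0,0,0,0,0.06],[0,0,0,0,0,0,0.06]]'; python3 -m jog '[[0,0,0,0,0,0,0.045],[0,0,0,0,0,0,0.038],[0,0,0,0,0,0,0.034],[0,0,0,0,0,0,0.028],[0,0,0,0,0,0,0.02],[0,0,0,0,0,0,0.02],[0,0,0,0,0,0,0.02],[0,0,0,0,0,0,0.02],[0,0,0,0,0,0,0.02]]' 20
```

```text
time_s: 2.52
tool_pos: [0.4486, 0.309, 0.021]
tool_rot: [180.0, 0.1, -180.0]
force: [1.0, 0.6, 0.0]
grip_width: 0.0601
grasp_force: 0.0
time_s: 3.27
tool_pos: [0.4482, 0.3086, 0.0204]
tool_rot: [180.0, 0.0, -180.0]
force: [-0.6, 0.2, 2.7]
grip_width: 0.0322
grasp_force: 20.3
```

```bash
python3 -m jog '[[0,0,-0.01,0,0,0,0.02],[0,0,-0.02,0,0,0,0.02],[0,0,-0.03,0,0,0,0.02],[0,0,-0.03,0,0,0,0.02],[0,0,-0.03,0,0,0,0.02],[0,0,-0.02,0,0,0,0.02],[-0.0143,-0.0203,0,0,0,0,0.02],[-0.0143,-0.0203,0,0,0,0,0.02],[-0.0143,-0.0203,0,0,0,0,0.02],[-0.0143,-0.0203,0,0,0,0,0.02]]'; python3 -m jog '[[-0.0143,-0.0203,0,0,0,0,0.02],[-0.0143,-0.0203,0,0,0,0,0.02],[-0.0143,-0.0203,0,0,0,0,0.02],[-0.0143,-0.0203,0,0,0,0,0.02],[-0.0143,-0.0203,0,0,0,0,0.02],[-0.0143,-0.0203,0,0,0,0,0.02],[0,0,0.02,0,0,0,0.02],[0,0,0.03,0,0,0,0.02],[0,0,0.02,0,0,0,0.02],[0,0,0.01,0,0,0,0.02],[0,0,0,0,0,0,0.02],[0,0,0,0,0,0,0.02]]'
python3 - <<'E'
from h import *
a=env.read_camera("scene");c=env.read_camera("wrist");cv2.imwrite("pics/a1.png",np.hstack([cv2.resize(a[130:330,280:580],(480,320)),cv2.resize(c[:,:],(320,240))[:, :320].repeat(1,0) if 0 else cv2.copyMakeBorder(cv2.resize(c,(320,240)),0,80,0,0,0)]))
E
```

```text
time_s: 4.1
tool_pos: [0.5054, 0.226, 0.1607]
tool_rot: [180.0, 0.0, -180.0]
force: [0.5, 0.4, -0.1]
grip_width: 0.0322
grasp_force: 20.3
time_s: 5.1
tool_pos: [0.591, 0.1053, 0.0805]
tool_rot: [-180.0, -0.0, -180.0]
force: [-0.1, 0.1, 0.4]
grip_width: 0.0321
grasp_force: 20.3
```

View pics/a1.png

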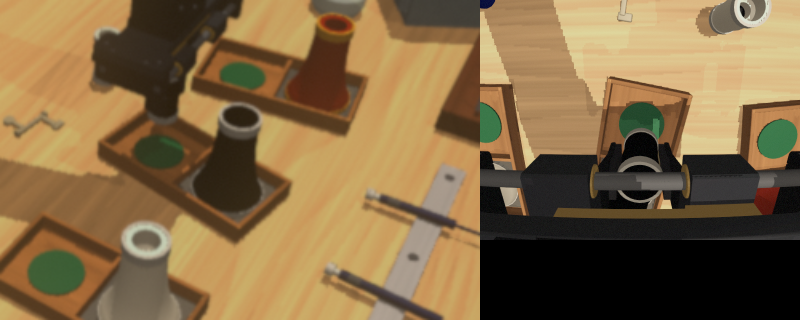

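The barrel is held upright above the black tray; in the left crop its lower ring sits over the pad at about (160,150). Next I'll lower it and release.

```bash
python3 -m jog '[[0,0.0007,0.015,0,0,0,0.02],[0,0,0.015,0,0,0,0.02],[0,0,0.01,0,0,0,0.02],[0,0,0.006,0,0,0,0.02],[0,0,0.003,0,0,0,0.02],[0,0,0.002,0,0,0,0.02],[0,0,0.001,0,0,0,0.02],[0,0,0.001,0,0,0,0.02],[0,0,0,0,0,0,0.02],[0,0,0,0,0,0,0.02]]'; python3 -m jog '[[0,0,0,0,0,0,0.033],[0,0,0,0,0,0,0.034],[0,0,0,0,0,0,0.036],[0,0,0,0,0,0,0.04],[0,0,0,0,0,0,0.045],[0,0,0,0,0,0,0.05],[0,0,0,0,0,0,0.05],[0,0,0,0,0,0,0.05]]'
```

```text
time_s: 6.03
tool_pos: [0.5913, 0.1061, 0.0275]
tool_rot: [180.0, 0.0, -180.0]
force: [-0.7, -0.4, -0.7]
grip_width: 0.0322
grasp_force: 20.3
time_s: 6.7
tool_pos: [0.591, 0.106, 0.0271]
tool_rot: [180.0, 0.0, -180.0]
force: [-0.3, -1.0, 0.1]
grip_width: 0.0495
grasp_force: 0.0
```

```bash
python3 -m jog '[[0,0,-0.013,0,0,0,0.05],[0,0,-0.03,0,0,0,0.05],[0,0,-0.03,0,0,0,0.055],[0,0,-0.03,0,0,0,0.06],[0,0,-0.03,0,0,0,0.06],[0.0205,0.0152,0,0,0,0,0.06],[0.0205,0.0152,0,0,0,0,0.06],[0.0205,0.0152,0,0,0,0,0.06],[0.0205,0.0152,0,0,0,0,0.06],[0.0205,0.0152,0,0,0,0,0.06],[0.0205,0.0152,0,0,0,0,0.06],[0,0,0,0,0,0,0.06]]'
python3 - <<'E'
from h import *
a=env.read_camera("scene");t=env.read_camera("top");cv2.imwrite("pics/a2.png",np.hstack([cv2.resize(a[130:290,340:500],(400,400)),cv2.resize(t[110:230,190:310],(400,400))]))
print(env.get_obs()['tool_pos'])
E
```

```text
time_s: 7.7
tool_pos: [0.4641, 0.2013, 0.1611]
tool_rot: [179.9, -0.1, -179.6]
force: [0.2, 0.0, 0.2]
grip_width: 0.0599
grasp_force: 0.0
[0.46780922 0.19782461 0.16120186]
```

View pics/a2.png

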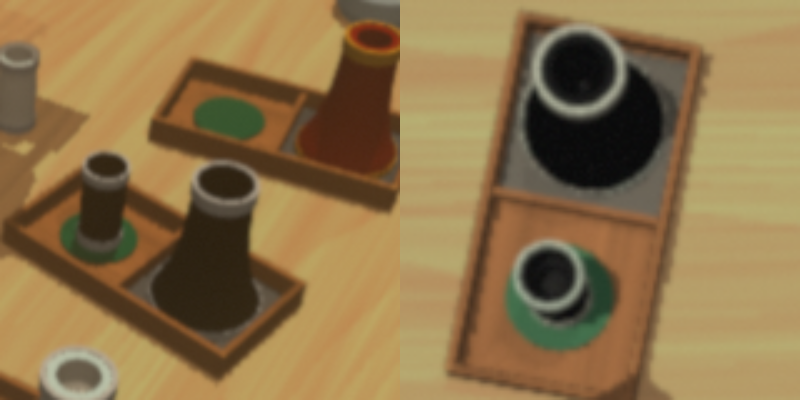

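The black barrel stands upright on its pad in both views, with its mouth at about (234,193) in the top image. White is next; the tool is already above it.

```bash
python3 -m jog '[[0,-0.001,0.025,0,0,0,0.06],[0,0,0.025,0,0,0,0.06],[0,0,0.025,0,0,0,0.06],[0,0,0.025,0,0,0,0.06],[0,0,0.02,0,0,0,0.06],[0,0,0.012,0,0,0,0.06],[0,0,0.008,0,0,0,0.06],[0,0,0,0,0,0,0.06],[0,0,0,0,0,0,0.06]]'; python3 -m jog '[[0,0,0,0,0,0,0.045],[0,0,0,0,0,0,0.038],[0,0,0,0,0,0,0.034],[0,0,0,0,0,0,0.028],[0,0,0,0,0,0,0.02],[0,0,0,0,0,0,0.02],[0,0,0,0,0,0,0.02],[0,0,0,0,0,0,0.02]]' 20
```

```text
time_s: 8.55
tool_pos: [0.4688, 0.1956, 0.0205]
tool_rot: [-180.0, 0.0, 179.9]
force: [0.2, 0.1, 0.1]
grip_width: 0.06
grasp_force: 0.0
time_s: 9.22
tool_pos: [0.4682, 0.1965, 0.0204]
tool_rot: [180.0, 0.0, -180.0]
force: [-0.9, -0.3, 1.5]
grip_width: 0.0319
grasp_force: 20.1
```

```bash
python3 - <<'E'
from h import *
print(plane(env.get_calibration('top'),234.3,192.8,.072))
E
```

```text
[0.59010145 0.10552795 0.072     ]
```

```bash
python3 -m jog '[[0,0,-0.01,0,0,0,0.02],[0,0,-0.02,0,0,0,0.02],[0,0,-0.03,0,0,0,0.02],[0,0,-0.03,0,0,0,0.02],[0,0,-0.03,0,0,0,0.02],[0,0,-0.02,0,0,0,0.02],[-0.01,-0.025,0,0,0,0,0.02],[-0.01,-0.025,0,0,0,0,0.02],[-0.01,-0.025,0,0,0,0,0.02],[-0.01,-0.025,0,0,0,0,0.02],[-0.01,-0.025,0,0,0,0,0.02]]'; python3 -m jog '[[-0.01,-0.025,0,0,0,0,0.02],[-0.01,-0.025,0,0,0,0,0.02],[-0.01,-0.025,0,0,0,0,0.02],[-0.01,-0.025,0,0,0,0,0.02],[-0.01,-0.025,0,0,0,0,0.02],[-0.01,-0.025,0,0,0,0,0.02],[-0.011,-0.0243,0,0,0,0,0.02],[0,0,0.02,0,0,0,0.02],[0,0,0.03,0,0,0,0.02],[0,0,0.03,0,0,0,0.02],[0,0,0,0,0,0,0.02],[0,0,0,0,0,0,0.02]]'
```

```text
time_s: 10.13
tool_pos: [0.5181, 0.0698, 0.1607]
tool_rot: [180.0, 0.0, -180.0]
force: [-0.3, 0.4, 0.2]
grip_width: 0.032
grasp_force: 20.1
time_s: 11.13
tool_pos: [0.5875, -0.1029, 0.0791]
tool_rot: [180.0, -0.2, 180.0]
force: [-0.4, -0.8, 0.6]
grip_width: 0.032
grasp_force: 20.1
```

```bash
python3 -m jog '[[0,0,0.01,0,0,0,0.02],[0,0,0,0,0,0,0.02],[0,0,0,0,0,0,0.02],[0,0,0,0,0,0,0.02]]'
```

```text
time_s: 11.47
tool_pos: [0.5898, -0.1031, 0.0713]
tool_rot: [180.0, 0.1, -180.0]
force: [0.5, 0.4, -0.7]
grip_width: 0.0322
grasp_force: 20.1
```

```bash
python3 -m jog '[[0.0004,0.0003,0.015,0,0,0,0.02],[0,0,0.012,0,0,0,0.02],[0,0,0.008,0,0,0,0.02],[0,0,0.004,0,0,0,0.02],[0,0,0.002,0,0,0,0.02],[0,0,0.001,0,0,0,0.02],[0,0,0.001,0,0,0,0.02],[0,0,0,0,0,0,0.02],[0,0,0,0,0,0,0.02]]'; python3 -m jog '[[0,0,0,0,0,0,0.033],[0,0,0,0,0,0,0.034],[0,0,0,0,0,0,0.036],[0,0,0,0,0,0,0.04],[0,0,0,0,0,0,0.045],[0,0,0,0,0,0,0.05],[0,0,0,0,0,0,0.05],[0,0,0,0,0,0,0.05]]'
```

```text
time_s: 12.22
tool_pos: [0.589, -0.1028, 0.0275]
tool_rot: [180.0, 0.1, 180.0]
force: [0.3, -0.1, 0.1]
grip_width: 0.0318
grasp_force: 20.1
time_s: 12.88
tool_pos: [0.5886, -0.1028, 0.0271]
tool_rot: [180.0, 0.0, 180.0]
force: [-0.5, -0.5, -0.2]
grip_width: 0.0487
grasp_force: 0.0
```

```bash
python3 -m jog '[[0,0,-0.013,0,0,0,0.05],[0,0,-0.03,0,0,0,0.05],[0,0,-0.03,0,0,0,0.055],[0,0,-0.03,0,0,0,0.06],[0,0,-0.03,0,0,0,0.06],[0.022,-0.0145,0,0,0,0,0.06],[0.022,-0.0145,0,0,0,0,0.06],[0.022,-0.0145,0,0,0,0,0.06],[0.022,-0.0145,0,0,0,0,0.06],[0.022,-0.0145,0,0,0,0,0.06],[0.022,-0.0145,0,0,0,0,0.06]]'; python3 -m jog '[[0,0,0.025,0,0,0,0.06],[0,0,0.025,0,0,0,0.06],[0,0,0.02,0,0,0,0.06],[0,0,0,0,0,0,0.06],[0,0,0,0,0,0,0.06]]'
python3 - <<'E'
from h import *
a=env.read_camera("scene");t=env.read_camera("top");cv2.imwrite("pics/a3.png",np.hstack([cv2.resize(a[210:370,240:400],(400,400)),cv2.resize(t[110:230,300:420],(400,400))]))
print(env.get_obs()['tool_pos'])
E
```

```text
time_s: 13.8
tool_pos: [0.4555, -0.1906, 0.161]
tool_rot: [180.0, 0.1, 180.0]
force: [-0.0, 0.1, 0.6]
grip_width: 0.06
grasp_force: 0.0
time_s: 14.22
tool_pos: [0.4561, -0.1898, 0.0903]
tool_rot: [180.0, -0.1, 180.0]
force: [-0.5, 0.1, 1.4]
grip_width: 0.06
grasp_force: 0.0
[ 0.45771111 -0.19017535  0.09175769]
```

View pics/a3.png

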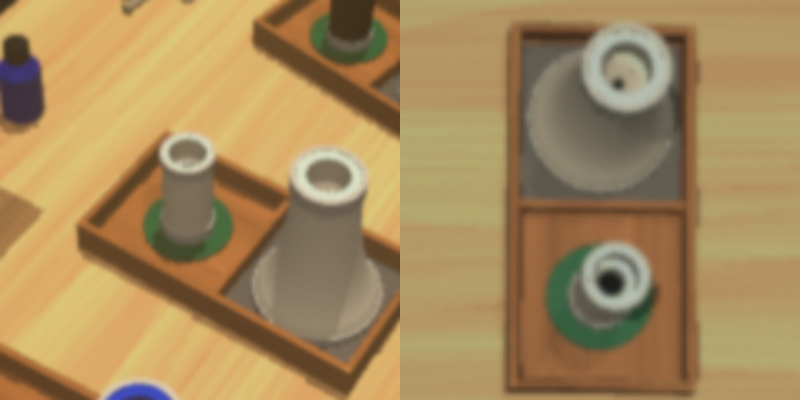

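The white barrel is upright on its pad, with its mouth at about (364,193) in the top image. Rosewood is next.

```bash
python3 -m jog '[[0,0,0.025,0,0,0,0.06],[0,0,0.025,0,0,0,0.06],[0,0,0.012,0,0,0,0.06],[0,0,0.008,0,0,0,0.06],[0,0,0,0,0,0,0.06],[0,0,0,0,0,0,0.06]]'; python3 -m jog '[[0,0,0,0,0,0,0.045],[0,0,0,0,0,0,0.038],[0,0,0,0,0,0,0.034],[0,0,0,0,0,0,0.028],[0,0,0,0,0,0,0.02],[0,0,0,0,0,0,0.02],[0,0,0,0,0,0,0.02],[0,0,0,0,0,0,0.02]]' 20
python3 - <<'E'
from h import *
print(plane(env.get_calibration('top'),364.45,192.75,.072))
E
```

```text
time_s: 14.82
tool_pos: [0.4576, -0.1901, 0.0211]
tool_rot: [-180.0, 0.1, -180.0]
force: [-0.3, 0.0, 1.0]
grip_width: 0.06
grasp_force: 0.0
time_s: 15.48
tool_pos: [0.4568, -0.1897, 0.0203]
tool_rot: [180.0, 0.0, -180.0]
force: [0.3, 0.3, 2.7]
grip_width: 0.0322
grasp_force: 20.5
[ 0.58846956 -0.10293451  0.072     ]
```

```bash
python3 -m jog '[[0,0,-0.01,0,0,0,0.02],[0,0,-0.02,0,0,0,0.02],[0,0,-0.03,0,0,0,0.02],[0,0,-0.03,0,0,0,0.02],[0,0,-0.03,0,0,0,0.02],[0,0,-0.02,0,0,0,0.02],[-0.0078,0.0238,0,0,0,0,0.02],[-0.0078,0.0238,0,0,0,0,0.02],[-0.0078,0.0238,0,0,0,0,0.02],[-0.0078,0.0238,0,0,0,0,0.02],[-0.0078,0.0238,0,0,0,0,0.02],[-0.0078,0.0238,0,0,0,0,0.02]]'; python3 -m jog '[[-0.0078,0.0238,0,0,0,0,0.02],[-0.0078,0.0238,0,0,0,0,0.02],[-0.0078,0.0238,0,0,0,0,0.02],[-0.0078,0.0238,0,0,0,0,0.02],[-0.0078,0.0238,0,0,0,0,0.02],[-0.0078,0.0238,0,0,0,0,0.02],[-0.0078,0.0238,0,0,0,0,0.02],[-0.0078,0.0238,0,0,0,0,0.02],[-0.0078,0.0238,0,0,0,0,0.02],[-0.0078,0.0238,0,0,0,0,0.02]]'; python3 -m jog '[[-0.0078,0.0238,0,0,0,0,0.02],[-0.0078,0.0238,0,0,0,0,0.02],[-0.0078,0.0238,0,0,0,0,0.02],[-0.0078,0.0238,0,0,0,0,0.02],[0,0,0.02,0,0,0,0.02],[0,0,0.03,0,0,0,0.02],[0,0,0.03,0,0,0,0.02],[0,0,0,0,0,0,0.02],[0,0,0,0,0,0,0.02],[0,0,0,0,0,0,0.02]]'
```

```text
time_s: 16.48
tool_pos: [0.5034, -0.0461, 0.1606]
tool_rot: [-180.0, 0.0, 180.0]
force: [0.6, -0.6, -0.1]
grip_width: 0.0319
grasp_force: 20.5
time_s: 17.32
tool_pos: [0.5815, 0.1919, 0.1605]
tool_rot: [-180.0, 0.0, 180.0]
force: [0.4, -0.3, -0.1]
grip_width: 0.0322
grasp_force: 20.5
time_s: 18.15
tool_pos: [0.6135, 0.2864, 0.082]
tool_rot: [180.0, 0.1, 180.0]
force: [0.6, 0.2, 0.8]
grip_width: 0.0318
grasp_force: 20.5
```

```bash
python3 -m jog '[[0.0005,0,0.015,0,0,0,0.02],[0,0,0.015,0,0,0,0.02],[0,0,0.01,0,0,0,0.02],[0,0,0.006,0,0,0,0.02],[0,0,0.003,0,0,0,0.02],[0,0,0.002,0,0,0,0.02],[0,0,0.001,0,0,0,0.02],[0,0,0.001,0,0,0,0.02],[0,0,0,0,0,0,0.02],[0,0,0,0,0,0,0.02]]'; python3 -m jog '[[0,0,0,0,0,0,0.033],[0,0,0,0,0,0,0.034],[0,0,0,0,0,0,0.036],[0,0,0,0,0,0,0.04],[0,0,0,0,0,0,0.045],[0,0,0,0,0,0,0.05],[0,0,0,0,0,0,0.05],[0,0,0,0,0,0,0.05]]'
```

```text
time_s: 18.98
tool_pos: [0.6123, 0.2863, 0.0275]
tool_rot: [180.0, 0.0, -180.0]
force: [0.0, 0.8, -0.1]
grip_width: 0.032
grasp_force: 20.5
time_s: 19.65
tool_pos: [0.6121, 0.2863, 0.0271]
tool_rot: [180.0, 0.0, -180.0]
force: [0.5, -0.2, -0.5]
grip_width: 0.0494
grasp_force: 0.0
```

```bash
python3 -m jog '[[0,0,-0.013,0,0,0,0.05],[0,0,-0.03,0,0,0,0.05],[0,0,-0.03,0,0,0,0.055],[0,0,-0.03,0,0,0,0.06],[0,0,-0.03,0,0,0,0.06],[0.0077,-0.0244,0,0,0,0,0.06],[0.0077,-0.0244,0,0,0,0,0.06],[0.0077,-0.0244,0,0,0,0,0.06],[0.0077,-0.0244,0,0,0,0,0.06],[0.0077,-0.0244,0,0,0,0,0.06],[0.0077,-0.0244,0,0,0,0,0.06]]'; python3 -m jog '[[0.0077,-0.0244,0,0,0,0,0.06],[0.0077,-0.0244,0,0,0,0,0.06],[0.0077,-0.0244,0,0,0,0,0.06],[0.0077,-0.0244,0,0,0,0,0.06],[0.0077,-0.0244,0,0,0,0,0.06],[0.0077,-0.0244,0,0,0,0,0.06],[0.0077,-0.0244,0,0,0,0,0.06],[0.0077,-0.0244,0,0,0,0,0.06],[0.0077,-0.0244,0,0,0,0,0.06],[0.0077,-0.0244,0,0,0,0,0.06],[0.0077,-0.0244,0,0,0,0,0.06],[0.0077,-0.0244,0,0,0,0,0.06]]'; python3 -m jog '[[0.0077,-0.0244,0,0,0,0,0.06],[0.0077,-0.0244,0,0,0,0,0.06],[0.0077,-0.0244,0,0,0,0,0.06],[0.0077,-0.0244,0,0,0,0,0.06],[0.0077,-0.0244,0,0,0,0,0.06],[0.0077,-0.0244,0,0,0,0,0.06],[0,0,0.02,0,0,0,0.06],[0,0,0.03,0,0,0,0.06],[0,0,0.02,0,0,0,0.06],[0,0,0,0,0,0,0.06],[0,0,0,0,0,0,0.06]]'
```

```text
time_s: 20.57
tool_pos: [0.5656, 0.1387, 0.1613]
tool_rot: [180.0, 0.1, 180.0]
force: [1.0, 0.2, 0.3]
grip_width: 0.0599
grasp_force: 0.0
time_s: 21.57
tool_pos: [0.4732, -0.1542, 0.1613]
tool_rot: [180.0, 0.1, 180.0]
force: [0.2, -0.1, 0.2]
grip_width: 0.0601
grasp_force: 0.0
time_s: 22.48
tool_pos: [0.4268, -0.2993, 0.0903]
tool_rot: [180.0, -0.1, 180.0]
force: [0.8, 0.2, 0.0]
grip_width: 0.0599
grasp_force: 0.0
```

```bash
python3 -m jog '[[0,0,0.025,0,0,0,0.06],[0,0,0.025,0,0,0,0.06],[0,0,0.012,0,0,0,0.06],[0,0,0.008,0,0,0,0.06],[0,0,0,0,0,0,0.06],[0,0,0,0,0,0,0.06]]'; python3 -m jog '[[0,0,0,0,0,0,0.045],[0,0,0,0,0,0,0.038],[0,0,0,0,0,0,0.034],[0,0,0,0,0,0,0.028],[0,0,0,0,0,0,0.02],[0,0,0,0,0,0,0.02],[0,0,0,0,0,0,0.02],[0,0,0,0,0,0,0.02]]' 20
```

```text
time_s: 22.98
tool_pos: [0.428, -0.2999, 0.0211]
tool_rot: [-180.0, 0.1, -180.0]
force: [-0.1, -0.0, -0.2]
grip_width: 0.0596
grasp_force: 0.0
time_s: 23.65
tool_pos: [0.4275, -0.2993, 0.0202]
tool_rot: [180.0, 0.0, -180.0]
force: [-0.5, 0.6, 0.9]
grip_width: 0.0322
grasp_force: 20.0
```

Blue goes to its pad at (0.5876, -0.288), a shift of dx +0.160 and dy +0.0112.

```bash
python3 -m jog '[[0,0,-0.01,0,0,0,0.02],[0,0,-0.02,0,0,0,0.02],[0,0,-0.03,0,0,0,0.02],[0,0,-0.03,0,0,0,0.02],[0,0,-0.03,0,0,0,0.02],[0,0,-0.02,0,0,0,0.02],[-0.02,0.0014,0,0,0,0,0.02],[-0.02,0.0014,0,0,0,0,0.02],[-0.02,0.0014,0,0,0,0,0.02],[-0.02,0.0014,0,0,0,0,0.02],[-0.02,0.0014,0,0,0,0,0.02],[-0.02,0.0014,0,0,0,0,0.02]]'; python3 -m jog '[[-0.02,0.0014,0,0,0,0,0.02],[-0.02,0.0014,0,0,0,0,0.02],[0,0,0.02,0,0,0,0.02],[0,0,0.03,0,0,0,0.02],[0,0,0.03,0,0,0,0.02],[0,0,0,0,0,0,0.02],[0,0,0,0,0,0,0.02],[0,0,0,0,0,0,0.02]]'
```

```text
time_s: 24.65
tool_pos: [0.548, -0.2909, 0.1605]
tool_rot: [-180.0, -0.0, 180.0]
force: [0.3, -0.4, -0.9]
grip_width: 0.0318
grasp_force: 20.0
time_s: 25.32
tool_pos: [0.588, -0.2889, 0.0819]
tool_rot: [-179.9, 0.1, 180.0]
force: [0.4, -0.6, -0.0]
grip_width: 0.0321
grasp_force: 20.0
```

```bash
python3 -m jog '[[0,0.0004,0.015,0,0,0,0.02],[0,0,0.015,0,0,0,0.02],[0,0,0.01,0,0,0,0.02],[0,0,0.006,0,0,0,0.02],[0,0,0.003,0,0,0,0.02],[0,0,0.002,0,0,0,0.02],[0,0,0.001,0,0,0,0.02],[0,0,0.001,0,0,0,0.02],[0,0,0,0,0,0,0.02],[0,0,0,0,0,0,0.02]]'; python3 -m jog '[[0,0,0,0,0,0,0.033],[0,0,0,0,0,0,0.034],[0,0,0,0,0,0,0.036],[0,0,0,0,0,0,0.04],[0,0,0,0,0,0,0.045],[0,0,0,0,0,0,0.05],[0,0,0,0,0,0,0.05],[0,0,0,0,0,0,0.05]]'; python3 -m jog '[[0,0,-0.013,0,0,0,0.05],[0,0,-0.03,0,0,0,0.05],[0,0,-0.03,0,0,0,0.055],[0,0,-0.03,0,0,0,0.06],[0,0,-0.03,0,0,0,0.06],[0.02,0,-0.01,0,0,0,0.06],[0.02,0,-0.01,0,0,0,0.06],[0.02,0,-0.01,0,0,0,0.06],[0.02,0,-0.01,0,0,0,0.06],[0.02,0,-0.01,0,0,0,0.06],[0.02,0,-0.01,0,0,0,0.06],[0,0,0,0,0,0,0.06]]'
python3 - <<'E'
from h import *
a=env.read_camera("scene");t=env.read_camera("top");cv2.imwrite("pics/f_scene.png",a);cv2.imwrite("pics/f_top.png",t)
cv2.imwrite("pics/f2.png",np.hstack([cv2.resize(t[110:230,x:x+120],(400,400),interpolation=cv2.INTER_CUBIC) for x in (70,410)]))
E
```

```text
time_s: 26.15
tool_pos: [0.5875, -0.2879, 0.0274]
tool_rot: [-180.0, 0.0, -180.0]
force: [1.0, -0.2, -0.4]
grip_width: 0.0322
grasp_force: 20.0
time_s: 26.82
tool_pos: [0.5873, -0.2878, 0.0271]
tool_rot: [180.0, 0.0, -180.0]
force: [0.7, -0.8, -1.2]
grip_width: 0.0493
grasp_force: 0.0
time_s: 27.82
tool_pos: [0.4644, -0.29, 0.2234]
tool_rot: [-180.0, 0.2, 179.8]
force: [0.9, -1.5, -1.1]
grip_width: 0.0599
grasp_force: 0.0
```

View pics/f_scene.png

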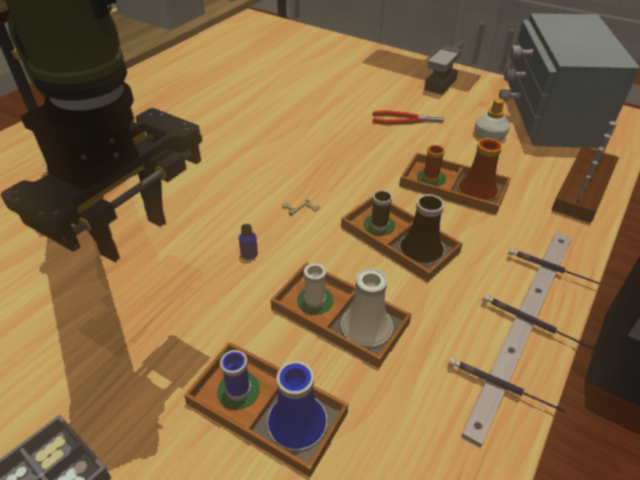

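View pics/f2.png

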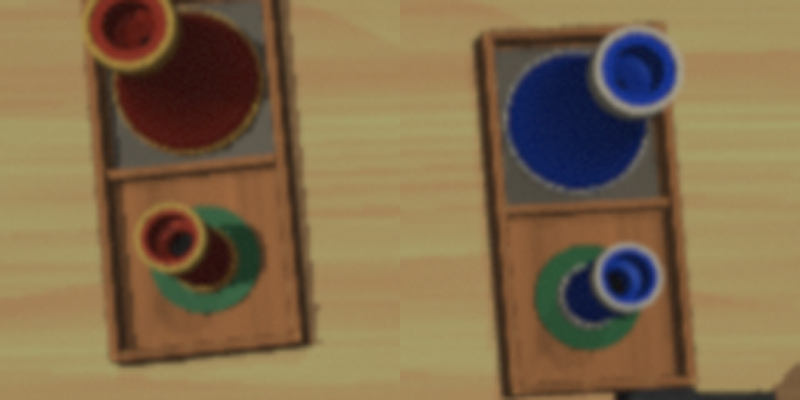

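All four barrels stand upright on the pads beside their matching bells. The vial at (248,243) and the key at (301,207) haven't moved, and the gripper is clear. I'll check the last two centres, then hand in.

```bash
python3 -m jog '[[0,0,0,0,0,0,0.06],[0,0,0,0,0,0,0.06],[0,0,0,0,0,0,0.06]]'; python3 - <<'E'
from h import *
c=env.get_calibration('top'); ok=1
for uv,p in [((120.95,181.05),(.612,.286)),((478.05,193.05),(.5876,-.288))]:
    e=plane(c,*uv,.072)[:2]-p; print(e.round(4)); ok&=np.linalg.norm(e)<.004
if ok: print(env.sign_off())
E
```

```text
time_s: 28.17
tool_pos: [0.4678, -0.2874, 0.2195]
tool_rot: [-180.0, -0.1, -179.9]
force: [-0.1, 0.5, -0.1]
grip_width: 0.0599
grasp_force: 0.0
[-0.0015 -0.0011]
[-0.0011  0.0005]
the job is handed in; nothing more can be done
None
```

All four barrels stand upright on the felt pads of their matching trays, each within about 2 mm of centre by camera; the vial and bridge key were not moved, and the job was handed in at about 28 s.

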